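Park the sprung clamp arm behind its peg

TASK

Open the clamp with the red handle so its pad is free for the next job: lift its sprung arm, wind it round against the spring past the brass peg, let it down behind the peg and let go, so that the peg holds it open. Leave the clamp with the blue handle alone.

Things in the scene. Friction and masses are not known exactly. Their poses are not given: they have to be found in the camera images.
- red_grip (a point): Point to grip on the axis of the upright red handle, 57 mm above the bench when the arm is down. Handle: round, 18 mm across, from 33 mm below to 15 mm above this point, topped by a 23 mm cap, 6 mm thick. It stands on a flat level steel arm (16 mm wide, 8 mm thick, tip 43 mm beyond the handle) that it moves with. A like clamp has a blue handle.
- red_hinge (a point): Hinge axis of the red-handled arm, at the upper face (12 mm above the bench) of its fixed plate, 150x160 mm. Handle axis 85 mm from it; hinge post 22 mm across, 90 mm high. The arm slides up its post, at most 32 mm, with 2.5 to 6 N, and sinks back. The brass peg, 10 mm across, 14 mm high, 112 mm from this axis, stands counterclockwise of the resting arm.
- red_swing (a joint): Swing of the red-handled arm about its upright hinge, rad: 0 at rest against a dark pin, growing counterclockwise seen from above, at most 1.6. A spring pulls it to 0 with 2 N at the handle at 0, 6 N at 1.6. Lift it 12 to 25 mm to pass over the brass peg (in the way from 1.0 to 1.22); let down at 1.3 to 1.5 and let go, it springs back to the peg and stays at 1.22.
- blue_swing (a joint): Swing of the blue-handled arm about its own hinge, rad: 0 at rest, growing counterclockwise; it stays at 0.

How it is judged:
By the outcome, as a careful person would: the job done as asked, in the order asked, and still so for the second after the job is handed in, with the robot touching nothing.
It also fails if it takes over 35 s, if anything falls off the work surface, if the arm or the gripper's body presses on something with over 40 N, if the wrist force passes 120 N, or if a joint passes its speed limit or range.

ROBOT

A 7-joint arm with a two-finger parallel gripper is mounted at the origin on the work surface; the furniture and walls round the work are solid. World frame = base frame: x ahead of the robot, y to its left, z up, the work surface at z = 0. Lengths are in m, angles in rad, forces in N, time in s.
With the tool pointing down it reaches from about 0.35 to 0.9 m from the base axis. Payload 7.2 kg.
Tool frame: the origin (TCP) lies between the finger pads; the fingertips stand 19 mm ahead of it and the grasp point (between the pads) is the TCP (manip.tip_reach is the distance from the TCP to the fingertips, in m); z points along the fingers, y is the line along which they close (so a half turn about z gives the same grasp; the last joint's range is limited). The gripper opens to 88 mm and grips with 3 to 60 N. Pads are 20 mm wide; open, the fingers measure 115 mm over their backs; the gripper's body (75 mm by 178 mm) begins 61 mm behind the grasp point.
Start: joints at [1.253, 0.411, -0.013, 1.596, 0.006, 1.134, -0.082], TCP at [0.154, -0.606, 0.242] pointing down, gripper open.
Joint ranges: [-2.95, 2.95], [-0.29, 1.99], [-1.47, 1.44], [0.14, 2.54], [-1.03, 4.17], [0.13, 1.85], [-2.86, 2.86]. Speed limits (rad/s): [2.39, 2.39, 3.01, 3.01, 3.14, 3.14, 3.14].

INTERFACE

Orientations are given as a 3x3 rotation matrix whose columns are the frame's x, y, z axes.
In Python, from station import manip gives the robot as it stands.
- The arm moves only by the tool carry_out, never from a script. Its argument "deltas" is a list that holds one entry, the list of rows, each a list of 7 numbers: the turn, a rotation vector about the world's x, y, z as a fraction of full scale, then the shift along the world's x, y, z as a fraction of full scale, then the closure in counts, from 0 (fully open) to 255 (shut). A call has 1 to 5 rows; each row is the pose to reach, as a shift and turn from the pose commanded when the call began, turning the shorter way round; what a row does not reach only later rows make up. Full scale, the value 1, is 100 mm for a shift and 180 degrees for a turn. A row lasts 1/8 s, in which the tool goes at most 62.5 mm and 10.7 degrees, less where a joint would pass 70% of its speed; a pose out of reach is approached as far as the arm can. A call with a number of a shift or a turn outside -1 to 1 is refused whole. A call with a gripper value outside its range is refused whole. The fingers move at their own pace and stop on an object; the grip force is fixed at half the most. Time passes only in rows, so rows that repeat a pose let the fingers close. It gives the time, the measured TCP pose, the force, the opening and the grip force at its end, in the units of the state.
- manip.read_state(): the state, without advancing time (a new reading comes with each control period).
- manip.read_camera(name): name is "side" or "top"; returns the picture (400x640x3 uint8, red, green, blue); there is no depth.
- manip.camera_params(name): a dict with "fx", "fy", "cx", "cy" (pixels), "view" (4x4, takes a point from world to camera coordinates). Camera axes: x right, y down, z forward; pixel columns grow to the right and rows downward; lengths in m; the calibration is good to about 2 mm. A picture is of the moment at which its call begins. camera_params takes no time and is no camera call.
- manip.hand_in(): hands the job in; it is judged then, once.
The state is a dict: "clock": time; "joint_positions": joint angles; "joint_velocities": joint speeds; "joint_torque": joint torques, N m; "position": TCP position; "ee_rot": TCP orientation; "ft_force": force on the tool from outside, world axes, zero at the start; "wrist_torque": the same for the moment, N m; "grip_width": finger opening in m; "finger_force": force on a finger pad.
Only numpy, scipy, OpenCV 4.12 (cv2) and the standard library are available. Lean on these libraries where they do the work, as an engineer would, in place of code of your own. Each camera call takes 0.05 s, during which the arm holds its last target. There are 200 camera calls.

## Working session

There is one attempt and no reset: what is moved stays moved. The work goes in short steps, Python scripts to look and compute and a tool call to move; the robot and the scene stay as the last step left them, time stands still between calls to the robot, and variables do not carry over. Pictures are saved under pics/ and viewed, at most 10 in all, crops included, and the job is handed in when it is done.

Besides the shell and the picture viewer there is one more tool, called after "Request:" as a command line: name --argument value ..., lists and objects as JSON in quotes. carry_out: Moves the arm, as the interface text tells. Shift numbers are shares of 100 mm and turn numbers shares of 180 degrees, none past 1 either way. Its arguments: {"type":"object","properties":{"deltas":{"type":"array","items":{"type":"array","items":{"type":"array","items":{"type":"number"}}}}},"required":["deltas"]}

```bash
mkdir -p pics
python3 - <<'E'
from station import manip
import cv2,numpy as np
for n in("top","side"):
    cv2.imwrite(f"pics/{n}0.png",manip.read_camera(n)[:,:,::-1]);p=manip.camera_params(n)
    print(n,p["fx"],p["fy"],p["cx"],p["cy"],np.round(p["view"],3).tolist())
s=manip.read_state();print(s["clock"],s["position"],np.round(s["ee_rot"],3).tolist(),s["grip_width"],s["ft_force"])
E
```

```text
top 457.26616232884743 457.26616232884743 322.3072715867671 209.96770890136676 [[-0.001, -1.0, -0.031, 0.047], [-0.991, 0.005, -0.131, 0.563], [0.131, 0.031, -0.991, 0.901], [0.0, 0.0, 0.0, 1.0]]
side 415.07135790560625 415.07135790560625 325.7470134928403 197.41561308846752 [[0.938, 0.347, 0.013, -0.508], [0.166, -0.416, -0.894, 0.005], [-0.305, 0.84, -0.448, 1.041], [0.0, 0.0, 0.0, 1.0]]
0.1 [ 0.15437801 -0.60519519  0.24089715] [[0.969, 0.247, -0.0], [0.247, -0.969, 0.001], [-0.0, -0.001, -1.0]] 0.08790378943322454 [ 0.38491935 -0.13065896  0.08286903]
```

View pics/top0.png

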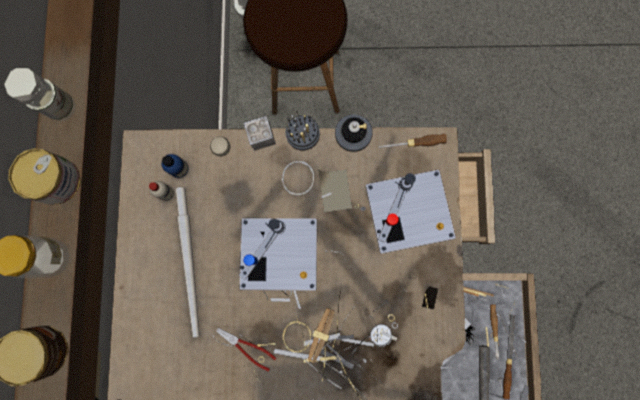

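View pics/side0.png

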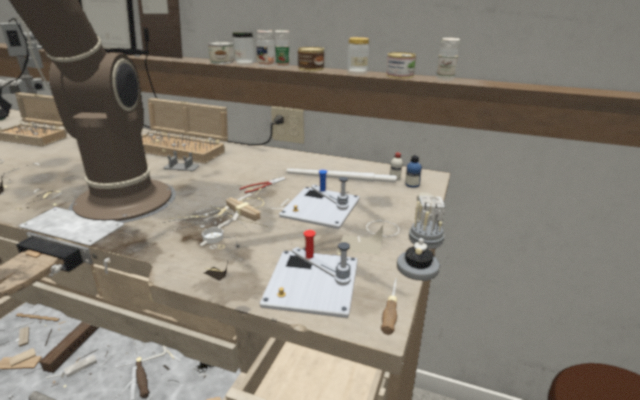

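The top view shows the red cap at about (392,219), its hinge post top at (408,181) and the brass peg at (440,226). The blue clamp is at (250,260). The side view shows the red handle at (309,243) and its post at (343,247).

```bash
cat > h.py <<'E'
from station import manip
import cv2,numpy as np
def ray(n,uv,z):
    p=manip.camera_params(n);V=np.array(p["view"]);R,t=V[:3,:3],V[:3,3]
    c=-R.T@t;d=R.T@np.array([(uv[0]-p["cx"])/p["fx"],(uv[1]-p["cy"])/p["fy"],1]);return c+d*(z-c[2])/d[2]
def proj(n,X):
    p=manip.camera_params(n);V=np.array(p["view"]);q=V[:3,:3]@X+V[:3,3]
    return np.array([p["fx"]*q[0]/q[2]+p["cx"],p["fy"]*q[1]/q[2]+p["cy"]])
def red(n,a):
    h=cv2.cvtColor(a,cv2.COLOR_BGR2HSV);m=(((h[...,0]<8)|(h[...,0]>172))&(h[...,1]>170)&(h[...,2]>90)).astype(np.uint8)
    k,l,s,c=cv2.connectedComponentsWithStats(m);return [(s[i].tolist(),c[i].round(1).tolist()) for i in range(1,k) if s[i][4]>20]
E
python3 - <<'E'
from h import *
t=cv2.imread("pics/top0.png");s=cv2.imread("pics/side0.png")
print(red("top",t));print(red("side",s))
a=cv2.resize(t[160:260,355:465],None,fx=5,fy=5,interpolation=cv2.INTER_CUBIC)
b=cv2.resize(s[220:320,255:365],None,fx=5,fy=5,interpolation=cv2.INTER_CUBIC)
cv2.imwrite("pics/c0.png",a);cv2.imwrite("pics/c1.png",b)
E
```

```text
[([150, 183, 6, 7, 33], [152.6, 185.9]), ([387, 214, 12, 11, 104], [392.2, 219.3]), ([239, 340, 36, 19, 67], [257.8, 348.0]), ([236, 345, 33, 25, 70], [250.7, 357.6])]
[([305, 232, 9, 25, 145], [309.2, 243.0])]
```

View pics/c0.png

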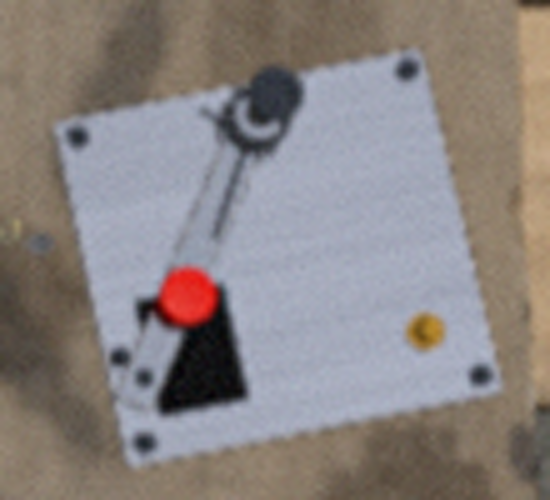

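View pics/c1.png

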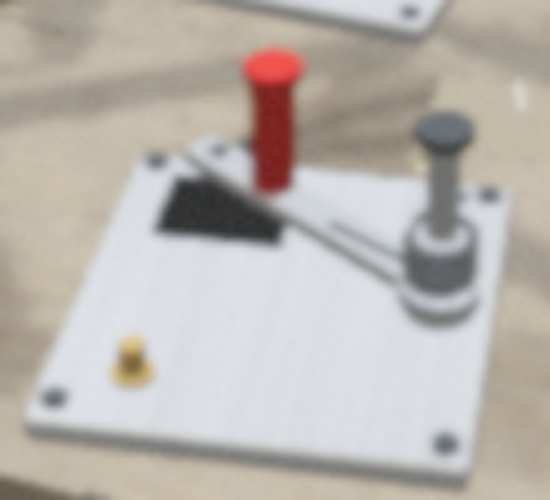

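Run:
```python
from h import *
cap=ray("top",(392.2,219.3),.076);capS=ray("side",(309.6,233.2),.078)
hin=ray("top",(409.2,178.6),.102);hS=ray("side",(343.4,245.6),.102)
peg=ray("top",(440,225.6),.026);pS=ray("side",(280.8,288.4),.026)
for n,a,b in(("cap",cap,capS),("hinge",hin,hS),("peg",peg,pS)):print(n,a.round(4),b.round(4))
d=(cap-hin)[:2];e=(peg-hin)[:2];print(np.hypot(*d),np.hypot(*e),np.arctan2(d[1],d[0]),np.arctan2(e[1],e[0]))
print(proj("top",np.array([*hin[:2],.012])))
```

```text
cap [ 0.5387 -0.0924  0.076 ] [ 0.5443 -0.0946  0.078 ]
hinge [ 0.6142 -0.1233  0.102 ] [ 0.6256 -0.1463  0.102 ]
peg [ 0.5309 -0.1959  0.026 ] [ 0.534  -0.1982  0.026 ]
0.08155134122361135 0.11055509640929184 2.753137580085131 -2.424416594862597
[402.50671073 187.08435879]
```

Request:
carry_out --deltas '[[[0,0,-0.01,0.25,0.33,0,0],[0,0,-0.03,0.5,0.66,0,0],[0,0,-0.04,0.75,1,0,0]]]'

```text
clock: 0.48
position: [0.23, -0.5044, 0.2412]
ee_rot: [[0.993, 0.122, -0.0], [0.122, -0.993, 0.001], [-0.0, -0.001, -1.0]]
ft_force: [0.8, 0.6, 0.4]
grip_width: 0.0879
finger_force: 0.0
```

Request:
carry_out --deltas '[[[0,0,-0.01,0.25,0.33,0,0],[0,0,-0.03,0.5,0.66,0,0],[0,0,-0.04,0.75,1,0,0]]]'

```text
clock: 0.85
position: [0.305, -0.4043, 0.2414]
ee_rot: [[1.0, -0.003, -0.0], [-0.003, -1.0, 0.0], [-0.0, -0.0, -1.0]]
ft_force: [-0.1, -0.7, 0.3]
grip_width: 0.0872
finger_force: 0.0
```

Request:
carry_out --deltas '[[[0,0,-0.01,0.25,0.33,0,0],[0,0,-0.03,0.5,0.66,0,0],[0,0,-0.04,0.75,1,0,0]]]'

```text
clock: 1.23
position: [0.38, -0.3044, 0.2415]
ee_rot: [[0.992, -0.128, -0.0], [-0.128, -0.992, 0.0], [-0.0, -0.0, -1.0]]
ft_force: [0.6, 0.2, -0.8]
grip_width: 0.088
finger_force: 0.0
```

Request:
carry_out --deltas '[[[0,0,-0.01,0.25,0.33,0,0],[0,0,-0.03,0.5,0.66,0,0],[0,0,-0.04,0.75,1,0,0]]]'

```text
clock: 1.6
position: [0.455, -0.2045, 0.2415]
ee_rot: [[0.968, -0.252, -0.0], [-0.252, -0.968, 0.0], [-0.0, 0.0, -1.0]]
ft_force: [1.5, -0.5, -0.4]
grip_width: 0.0879
finger_force: 0.0
```

Request:
carry_out --deltas '[[[0,0,-0.01,0.25,0.33,0,0],[0,0,-0.03,0.5,0.66,0,0],[0,0,-0.04,0.75,1,0,0],[0,0,-0.04,0.75,1,0,0]]]'

```text
clock: 2.1
position: [0.5307, -0.102, 0.2412]
ee_rot: [[0.931, -0.365, -0.0], [-0.365, -0.931, 0.002], [-0.001, -0.002, -1.0]]
ft_force: [-0.4, 0.9, -0.0]
grip_width: 0.0878
finger_force: 0.0
```

Request:
carry_out --deltas '[[[0,0,0,0.1,0.09,-0.4,0],[0,0,0,0.1,0.09,-0.8,0],[0,0,0,0.1,0.09,-0.8,0]]]'

```text
clock: 2.48
position: [0.5369, -0.0973, 0.159]
ee_rot: [[0.929, -0.37, -0.006], [-0.37, -0.929, 0.001], [-0.006, 0.002, -1.0]]
ft_force: [-0.6, 0.9, -0.2]
grip_width: 0.0875
finger_force: 0.0
```

Run:
```python
from h import *
print(manip.read_state()["position"])
s=manip.read_camera("side")[:,:,::-1].copy()
print(red("side",s))
cv2.imwrite("pics/c2.png",cv2.resize(s[160:320,225:385],None,fx=3.5,fy=3.5,interpolation=cv2.INTER_CUBIC))
```

```text
[ 0.53691535 -0.09728422  0.15902123]
[([305, 232, 9, 25, 135], [309.1, 243.4])]
```

View pics/c2.png

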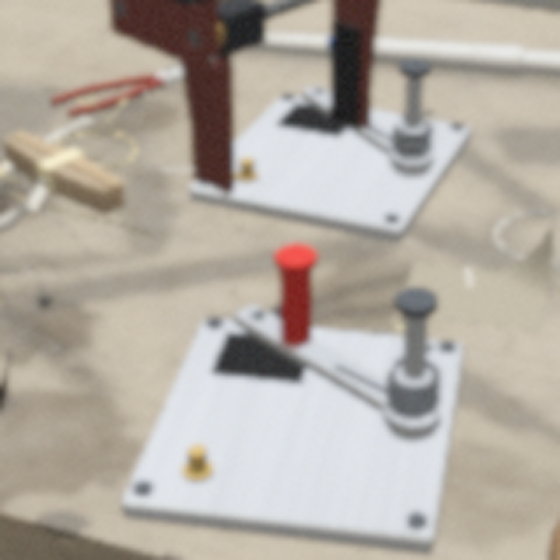

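The fingers, with tips at about crop (212,188) and (350,125), straddle the red handle's cap at (296,258). I'm lowering onto the handle and closing.

Request:
carry_out --deltas '[[[0,0,0,0,0,-0.3,0],[0,0,0,0,0,-0.7,0],[0,0,0,0,0,-1,0],[0,0,0,0,0,-1,0],[0,0,0,0,0,-1,0]]]'

```text
clock: 3.15
position: [0.5408, -0.0971, 0.0637]
ee_rot: [[0.929, -0.37, 0.003], [-0.37, -0.929, -0.001], [0.003, -0.0, -1.0]]
ft_force: [0.5, -0.2, 0.4]
grip_width: 0.0875
finger_force: 0.0
```

Run:
```python
from h import *
s=manip.read_state();print(s["position"],s["ft_force"],s["joint_positions"])
for n in("side","top"):
    a=manip.read_camera(n)[:,:,::-1].copy();print(red(n,a));cv2.imwrite(f"pics/{n}3.png",a)
```

```text
[ 0.54081859 -0.09709564  0.06374019] [ 0.53032769 -0.16975702  0.39675256] [ 0.27629039  0.51638355 -0.24294485  1.93205057  0.18353064  0.71152605
 -2.02509499]
[([306, 232, 8, 25, 131], [309.2, 243.2])]
[([150, 183, 7, 7, 36], [153.0, 186.0]), ([239, 340, 36, 19, 65], [257.8, 348.0]), ([236, 345, 33, 25, 67], [251.3, 358.1])]
```

Request:
carry_out --deltas '[[[0,0,0,0.02,0.035,-0.04,0],[0,0,0,0.02,0.035,-0.04,255],[0,0,0,0.02,0.035,-0.04,255],[0,0,0,0.02,0.035,-0.04,255],[0,0,0,0.02,0.035,-0.04,255]]]'

```text
clock: 3.88
position: [0.5415, -0.0932, 0.0576]
ee_rot: [[0.929, -0.37, -0.0], [-0.37, -0.929, -0.0], [-0.0, 0.0, -1.0]]
ft_force: [-0.8, 0.8, -0.4]
grip_width: 0.0509
finger_force: 0.0
```

Request:
carry_out --deltas '[[[0,0,0,0,0,0,255],[0,0,0,0,0,0,255],[0,0,0,0,0,0,255]]]'

```text
clock: 4.25
position: [0.5415, -0.093, 0.0576]
ee_rot: [[0.929, -0.37, -0.0], [-0.37, -0.929, 0.0], [-0.0, -0.0, -1.0]]
ft_force: [0.4, 1.5, 0.8]
grip_width: 0.022
finger_force: 30.1
```

Request:
carry_out --deltas '[[[0,0,0,0,0,0,255],[0,0,0,0,0,0,255]]]'

```text
clock: 4.5
position: [0.5416, -0.0929, 0.0577]
ee_rot: [[0.929, -0.369, 0.0], [-0.369, -0.929, 0.0], [0.0, -0.0, -1.0]]
ft_force: [-0.3, 1.5, -0.3]
grip_width: 0.0215
finger_force: 30.0
```

Request:
carry_out --deltas '[[[0,0,0,0,0,0.04,255],[0,0,0,0,0,0.09,255],[0,0,0,0,0,0.14,255],[0,0,0,0,0,0.19,255],[0,0,0,0,0,0.19,255]]]'

```text
clock: 5.12
position: [0.5417, -0.0931, 0.0772]
ee_rot: [[0.929, -0.37, 0.001], [-0.37, -0.929, -0.0], [0.001, -0.0, -1.0]]
ft_force: [3.0, -0.1, -3.7]
grip_width: 0.0219
finger_force: 30.0
```

Run:
```python
from h import *
s=manip.read_state();print(s["position"],s["ft_force"],s["wrist_torque"])
a=manip.read_camera("side")[:,:,::-1].copy();cv2.imwrite("pics/c4.png",cv2.resize(a[190:310,240:370],None,fx=4,fy=4,interpolation=cv2.INTER_CUBIC))
h=np.array([.6195,-.1265]);g=s["position"][:2];v=g-h;print(np.hypot(*v),np.arctan2(v[1],v[0]))
v*=.085/np.hypot(*v);
for q in np.arange(.1,1.45,.1):
    c,d=np.cos(q),np.sin(q);p=np.array([[c,-d],[d,c]])@v-v;print(q.round(2),(p*10).round(3),(q/np.pi).round(3))
```

```text
[ 0.54170905 -0.09309423  0.07715315] [ 2.95463181 -0.09223672 -3.65866449] [ 0.15009022 -0.69162442  0.02748028]
0.08466036657621978 2.7359756739965717
0.1 [-0.03 -0.08] 0.032
0.2 [-0.051 -0.162] 0.064
0.3 [-0.064 -0.246] 0.095
0.4 [-0.069 -0.331] 0.127
0.5 [-0.065 -0.416] 0.159
0.6 [-0.053 -0.5  ] 0.191
0.7 [-0.032 -0.582] 0.223
0.8 [-0.004 -0.662] 0.255
0.9 [ 0.033 -0.739] 0.286
1.0 [ 0.077 -0.811] 0.318
1.1 [ 0.128 -0.879] 0.35
1.2 [ 0.185 -0.942] 0.382
1.3 [ 0.249 -0.998] 0.414
1.4 [ 0.318 -1.048] 0.446
```

View pics/c4.png

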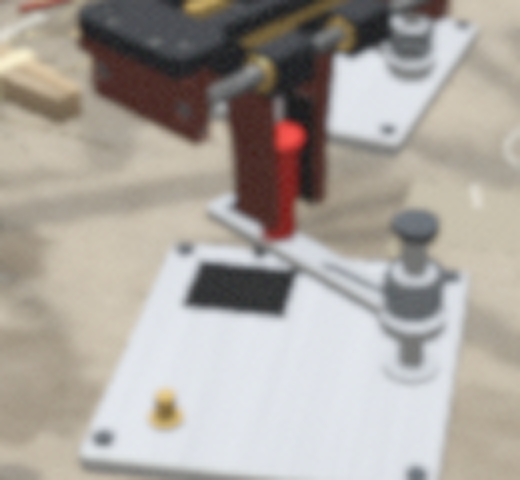

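The arm has lifted clear, with its sleeve about 20 mm up the post and the grip on the handle at crop (285,190). Next I swing it.

Request:
carry_out --deltas '[[[0,0,0.032,-0.03,-0.08,0,255],[0,0,0.064,-0.051,-0.162,0,255],[0,0,0.095,-0.064,-0.246,0,255],[0,0,0.127,-0.069,-0.331,0,255],[0,0,0.159,-0.065,-0.416,0,255]]]'

```text
clock: 5.8
position: [0.5351, -0.1339, 0.0765]
ee_rot: [[0.992, 0.125, 0.0], [0.125, -0.992, 0.001], [0.0, -0.001, -1.0]]
ft_force: [3.9, 2.5, -4.8]
grip_width: 0.0217
finger_force: 30.0
```

Request:
carry_out --deltas '[[[0,0,0.032,0.012,-0.084,0,255],[0,0,0.064,0.033,-0.166,0,255],[0,0,0.095,0.061,-0.246,0,255],[0,0,0.127,0.098,-0.323,0,255],[0,0,0.159,0.142,-0.395,0,255]]]'

```text
clock: 6.42
position: [0.5486, -0.1725, 0.0761]
ee_rot: [[0.811, 0.585, -0.002], [0.585, -0.811, 0.002], [0.0, -0.003, -1.0]]
ft_force: [2.0, 5.9, -4.7]
grip_width: 0.0213
finger_force: 30.0
```

Request:
carry_out --deltas '[[[0,0,0.032,0.051,-0.068,0,255],[0,0,0.064,0.108,-0.131,0,255],[0,0,0.096,0.172,-0.187,0,255],[0,0,0.128,0.241,-0.237,0,255],[0,0,0.128,0.241,-0.237,0,255]]]'

```text
clock: 7.05
position: [0.5719, -0.1957, 0.0754]
ee_rot: [[0.519, 0.855, -0.004], [0.855, -0.519, 0.003], [0.001, -0.005, -1.0]]
ft_force: [-0.4, 5.7, -4.0]
grip_width: 0.0216
finger_force: 30.0
```

Run:
```python
from h import *
s=manip.read_state();print(s["position"],s["ft_force"],s["wrist_torque"])
v=s["position"][:2]-np.array([.6195,-.1265]);print(np.hypot(*v),np.arctan2(v[1],v[0])%6.2832-2.736)
a=manip.read_camera("side")[:,:,::-1].copy();cv2.imwrite("pics/c5.png",cv2.resize(a[190:330,230:370],None,fx=4,fy=4,interpolation=cv2.INTER_CUBIC))
```

```text
[ 0.57190589 -0.19573548  0.07538254] [-0.36920945  5.67959546 -3.99386525] [ 1.11291334  0.09703546 -0.19147411]
0.08401637215652856 1.3741681856764356
```

View pics/c5.png

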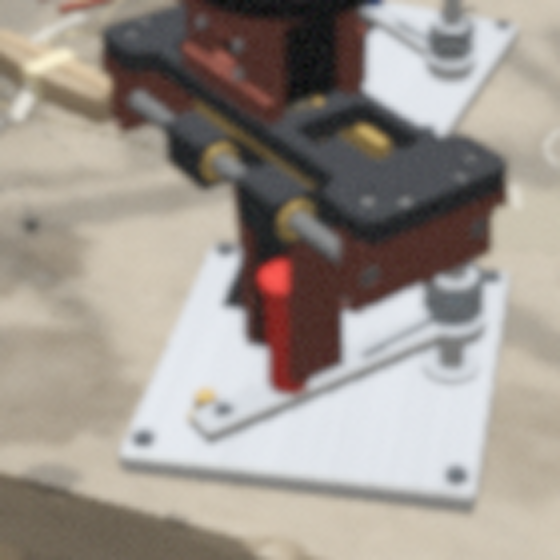

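The arm is past the peg, which shows behind it at crop (205,397), and the swing is about 1.37 rad. Lowering now.

Request:
carry_out --deltas '[[[0,0,0,0,0,-0.05,255],[0,0,0,0,0,-0.1,255],[0,0,0,0,0,-0.15,255],[0,0,0,0,0,-0.18,255],[0,0,0,0,0,-0.18,255]]]'

```text
clock: 7.72
position: [0.5717, -0.1958, 0.0576]
ee_rot: [[0.52, 0.854, -0.004], [0.854, -0.52, 0.003], [0.0, -0.005, -1.0]]
ft_force: [-1.1, 5.9, -1.9]
grip_width: 0.0218
finger_force: 30.0
```

Request:
carry_out --deltas '[[[0,0,0,0,0,-0.01,255],[0,0,0,0,0,-0.01,120],[0,0,0,0,0,-0.01,0],[0,0,0,0,0,-0.01,0],[0,0,0,0,0,-0.01,0]]]'

```text
clock: 8.35
position: [0.5723, -0.1973, 0.0574]
ee_rot: [[0.521, 0.854, -0.002], [0.854, -0.521, 0.0], [-0.001, -0.002, -1.0]]
ft_force: [0.6, -0.0, -0.5]
grip_width: 0.0581
finger_force: 0.0
```

Request:
carry_out --deltas '[[[0,0,0,0,0,0,0],[0,0,0,0,0,0,0],[0,0,0,0,0,0,0]]]'

```text
clock: 8.72
position: [0.5733, -0.1983, 0.0577]
ee_rot: [[0.521, 0.853, 0.0], [0.853, -0.521, -0.0], [-0.0, 0.0, -1.0]]
ft_force: [-0.6, 0.7, -0.1]
grip_width: 0.0862
finger_force: 0.0
```

Run:
```python
from h import *
s=manip.read_state();print(s["position"],s["ft_force"],s["grip_width"])
a=manip.read_camera("side")[:,:,::-1].copy();r=red("side",a);print(r)
cv2.imwrite("pics/c6.png",cv2.resize(a[190:330,230:370],None,fx=4,fy=4,interpolation=cv2.INTER_CUBIC))
```

```text
[ 0.57325098 -0.19826711  0.05771151] [-0.56310115  0.65262623 -0.06233565] 0.0861965048354321
[([290, 259, 13, 31, 215], [296.9, 272.1])]
```

View pics/c6.png

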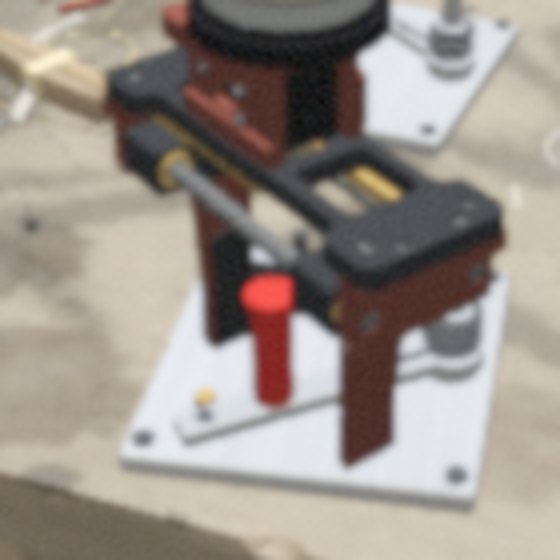

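The arm now rests against the peg at (205,400), and the handle stands free between the open fingers. Retreating straight up.

Request:
carry_out --deltas '[[[0,0,0,0,0,0.2,0],[0,0,0,0,0,0.5,0],[0,0,0,0,0,1,0],[0,0,0,0,0,1,0]]]'

```text
clock: 9.28
position: [0.576, -0.1981, 0.1632]
ee_rot: [[0.521, 0.854, 0.008], [0.854, -0.521, -0.003], [0.002, 0.008, -1.0]]
ft_force: [0.7, 0.2, -1.3]
grip_width: 0.0879
finger_force: 0.0
```

Request:
carry_out --deltas '[[[0,0,0,0,0,0.4,0],[0,0,0,0,0,0.9,0],[0,0,0,0,0,0.9,0],[0,0,0,0,0,0.9,0]]]'

```text
clock: 9.78
position: [0.5728, -0.198, 0.2474]
ee_rot: [[0.521, 0.853, -0.0], [0.853, -0.521, -0.0], [-0.001, -0.0, -1.0]]
ft_force: [-0.9, -0.7, -0.9]
grip_width: 0.0877
finger_force: 0.0
```

Run:
```python
from h import *
s=manip.read_state();print(s["clock"],s["position"],s["ft_force"])
a=manip.read_camera("side")[:,:,::-1].copy();print(red("side",a))
cv2.imwrite("pics/c7.png",cv2.resize(a[160:330,230:400],None,fx=3.5,fy=3.5,interpolation=cv2.INTER_CUBIC))
```

```text
9.775 [ 0.57284714 -0.19795699  0.24743551] [-0.93695665 -0.65056905 -0.94130993]
[([291, 260, 14, 30, 213], [297.6, 271.8])]
```

View pics/c7.png

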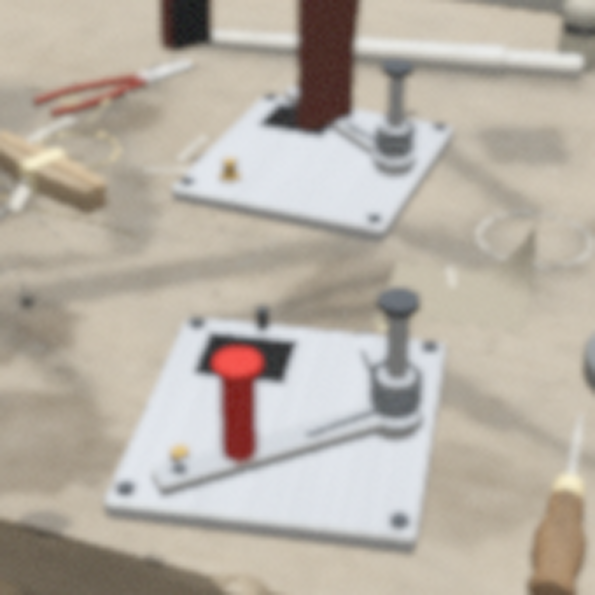

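The red arm is down and held behind the peg at crop (178,455), the pad is clear, and the blue arm has not moved. The gripper touches nothing.

```bash
python3 -c "from station import manip;print(manip.hand_in())"
```

```text
the job is handed in; nothing more can be done
None
```

The red-handled clamp is open, its arm resting behind the brass peg with the pad clear; the blue clamp was left alone, and the job was handed in at about 9.8 s (no verdict came back).

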